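Set the grinder's adjuster and lock it

ROBOT

A 6-joint arm with a two-finger parallel gripper is mounted at the origin on a cart in front of the work surface, level with it; the furniture and walls round the work are solid. World frame = base frame: x ahead of the robot, y to its left, z up, the work surface at z = 0. Lengths are in mm, angles in rad, forces in N, time in s.
With the tool pointing down it reaches from about 275 to 750 mm from the base axis. Payload 10.2 kg.
Tool frame: the origin (TCP) lies at the very end of the fingers, on their centre line; the grasp point (between the pads) lies 19 mm behind it (ctrl.hold_point_z is the distance from the TCP to the grasp point, in mm); z points along the fingers, y is the direction in which the jaws open and shut (so a half turn about z gives the same grasp; the last joint's range is limited). The gripper opens to 85 mm and grips with 20 to 120 N. Pads are 22 mm wide; open, the fingers measure 114 mm over their backs; the gripper's body (76 mm by 85 mm) begins 54 mm behind the grasp point. The pads swing forward as they close: fully open they stand 13 mm farther back than shut.
Start: joints at [-1.492, 0.313, 1.498, -0, 1.331, -0.223], TCP at [156.038, -501.282, 231.294] pointing down, gripper open.
Joint ranges: [-2.94, 2.94], [-0.97, 2.17], [0.19, 2.56], [-1.23, 4.37], [0.02, 3.11], [-2.88, 2.88]. Speed limits (rad/s): [2.39, 2.39, 3.01, 3.14, 3.14, 3.14].

INTERFACE

Orientations are given as a unit quaternion [w, x, y, z].
In Python, from rig import readout, cams, workorder, spotter, ctrl gives the robot as it stands.
- The arm moves only by the tool step_arm, never from a script. Its argument "plan" is text: rows parted by semicolons, each of 5 numbers parted by spaces: the shift along the tool's x, y, z in cm, then the turn about the tool's z in degrees, then the opening in per cent of the stroke, from 0 (shut) to 100 (fully open). In form: x y z twist gripper; .... A call has 1 to 10 rows; each row is the pose to reach, as a shift and turn from the pose commanded when the call began, along the tool's axes at that moment; what a row does not reach only later rows make up. A row lasts 1/10 s, in which the tool goes at most 50 mm and 8.59 degrees, less where a joint would pass 70% of its speed; a pose out of reach is approached as far as the arm can. A call with a gripper value outside its range is refused whole. The fingers move at their own pace and stop on an object; "grip_force" is the grip in N (left out, the last holds). Time passes only in rows, so rows that repeat a pose let the fingers close. It gives the time, the measured TCP pose, the force and the opening at its end, in the units of the state.
- readout.sense(): the state, without advancing time (a new reading comes with each control period).
- cams.capture(name): name is "scene" or "top" or "wrist"; returns (picture, depth): 384x512x3 uint8, red, green, blue; 384x512 float32, mm along the optical axis (not along the pixel's ray), 0 where there is no reading.
- cams.camera_info(name): a dict with "vfov" (degrees; the focal length in pixels is half the picture's height over the tangent of half this angle, whatever the lens; pixels are square), "cx", "cy" (the principal point, pixels), "rvec" (rotation vector, rad) and "tvec" (3), from world to camera coordinates, as OpenCV has them. Camera axes: x right, y down, z forward; pixel columns grow to the right and rows downward; lengths in mm; the calibration is good to about 2 mm. A picture is of the moment at which its call begins: read the wrist's pose just before it. camera_info takes no time and is no camera call; for the wrist camera it gives the pose at the moment of the call.
- workorder.finish_job(): hands the job in, once; it reports no verdict.
Trained networks look in the newest picture that a camera, given by its name, has taken for a name from the list of things; names that differ only in an ending like _2 or _b are one class to them, and where a whole thing is asked for, a point or a joint stands for the part that bears it (a point fixed in the world has none). Each returns a list of dicts, best first, with "conf" (0 to 1); they miss things now and then, are a little off and sometimes report something else, mostly with a low value. They report only what shows in the picture. A call takes as long as a camera call. They do not tell look-alikes from the thing itself.
- spotter.regions_of(camera, target): "pixels" (384x512 bool, what is visible of it) and "extent" ([centre column, centre row, width, height] in pixels, round what is visible of it).
The state is a dict: "time_s": time; "joints": joint angles; "dq": joint speeds; "tau": joint torques, N m; "eef_pos": TCP position; "ee_rot": TCP orientation; "force": force on the tool from outside, world axes, zero at the start; "wrist_torque": the same for the moment, N m; "grip_width": opening from 0.0 (shut) to 1.0 (fully open).
Only numpy, scipy, OpenCV 4.12 (cv2) and the standard library are available. Lean on these libraries where they do the work, as an engineer would, in place of code of your own. Each camera call takes 0.05 s, during which the arm holds its last target. There are 200 camera calls.

TASK

Push the red key fully into the square socket of the grinder's adjuster barrel and swing it clockwise until its arm bears on the stop post, which puts the barrel at its white mark. Then let go of the key, which holds the barrel still there, and turn the knurled lock ring clockwise until you feel it come up firmly tight, without forcing it. Leave the key in the socket with the barrel at its mark, and do not disturb the garlic, lemon or spice jar.

Things in the scene. Friction and masses are not known exactly. Their poses are not given: they have to be found in the camera images.
- grinder: Grinder base fixed to the worktop: black foot plate of radius 56 mm, grey drum of radius 41 mm with its top 70 mm above the worktop. Origin: on the barrel's upright axis, at worktop height. +z up; its -x side carries a white index mark on the drum and its +y side the stop post.
- stop_post: Steel post, 12 mm thick, fixed to the grinder base, top 118 mm above the worktop. Origin at its foot, 10 mm above the worktop, 71 mm from the barrel's axis on the grinder's +y side, 10 mm towards its +x. A key arm swung clockwise (seen from above) bears on it at 70 mm radius, when the arm points within 0.05 rad of the grinder's +y.
- barrel (a joint): Angle of the adjuster barrel in the grinder base (rad), growing clockwise seen from above; 0 = orange pointer at the white mark; it starts 0.3 to 0.7 short (negative). At 0 its square socket is square to the grinder's x and y axes. It turns easily (0.05 N m).
- socket (a point): Centre of the mouth of the barrel's square socket, on the barrel's flat top, 103 mm above the worktop. z up; its axes turn with the barrel. The socket is 26 mm square, 16 mm deep, in an aluminium barrel of 47 mm diameter.
- lock_ring (a joint): Angle of the lock ring on the barrel (rad), growing clockwise; starts 0.4 to 0.9 short of tight (negative). It begins to bite at about 0 and within a few hundredths of a rad goes from touching to forced: only the turning moment tells firmly tight (0.65 to 1.4 N m about the axis, best near 1.0). The ring drags on the barrel (0.12 N m): an unheld barrel turns along with it.
- ring (a point): Centre of the knurled steel lock ring, half-way up, 89 mm above the worktop, on the barrel's axis. The ring is 60 mm in diameter and 22 mm tall (78 to 100 mm above the worktop) and surrounds the barrel; there are 8 mm free below it, above the drum.
- key_center (a point): Centre of the loose red key's hub. Bar 164 mm long (x), 14 wide (y), arms 14 tall, hub 50 long, 22 tall; below it a steel plug 24 mm square, 14 tall, square to the bar. Starts standing on its plug, z up. Point: 25 mm above the plug's end, 11 above the bar's underside; fully home the underside lies on the barrel's top, this point 11 mm above socket. Play: 0.09 rad either way.
- key: The same key; origin at the centre of the plug's lower end, same axes.
- garlic: Garlic bulb, about 60 mm, bystander in front. Origin at its underside.
- lemon: Lemon, 76 mm long, bystander behind. Origin at its underside.
- spice_jar: Spice jar, 45 mm thick, 107 mm tall, bystander to the left. Origin at its underside.
Things that resemble listed ones, but are neither listed nor needed, are in the scene too. Of the things that look like the key, the larger one is meant.

How it is judged:
By the outcome, as a careful person would: the job done as asked, in the order asked, and still so for the second after the job is handed in, with the robot touching nothing.
It also fails if it takes over 72 s, if anything falls off the work surface, if the arm or the gripper's body presses on something with over 40 N, if the wrist force passes 120 N, or if a joint passes its speed limit or range.

## Working session

There is one attempt and no reset: what is moved stays moved. The work goes in short steps, Python scripts to look and compute and a tool call to move; the robot and the scene stay as the last step left them, time stands still between calls to the robot, and variables do not carry over. Pictures are saved under pics/ and viewed, about 8 in all and at most 12, crops included, and the job is handed in when it is done.

Besides the shell and the picture viewer there is one more tool, called as name(argument=value, ...) on one line, values as JSON. step_arm: Moves the arm, as the interface text tells. Its arguments: {"type":"object","properties":{"plan":{"type":"string"},"grip_force":{"type":"number"}},"required":["plan"]}

```bash
ls; mkdir -p pics; cat > h.py <<'E'
import numpy as np, cv2
from rig import readout, cams, workorder, spotter, ctrl
def K(n):
    i=cams.camera_info(n); f=192/np.tan(np.radians(i['vfov'])/2)
    R=cv2.Rodrigues(np.array(i['rvec'],float))[0]; return f,i['cx'],i['cy'],R,np.array(i['tvec'],float)
def cloud(n,depth,k=None):
    f,cx,cy,R,t=k or K(n); v,u=np.indices(depth.shape)
    P=np.stack([(u-cx)/f*depth,(v-cy)/f*depth,depth],-1)
    return (P-t)@R   # world
def ray(n,u,v,z,k=None):
    f,cx,cy,R,t=k or K(n); d=np.array([(u-cx)/f,(v-cy)/f,1])@R; c=-t@R
    return c+d*(z-c[2])/d[2]
def save(n,img,s=1.0,crop=None):
    if crop: a,b,c,d=crop; img=img[b:d,a:c]
    cv2.imwrite('pics/'+n,cv2.resize(img[:,:,::-1],None,fx=s,fy=s,interpolation=cv2.INTER_CUBIC))
E
python3 - <<'E'
from h import *
a,da=cams.capture('scene'); b,db=cams.capture('top')
np.savez('c0.npz',a=a,da=da,b=b,db=db)
save('both.png',np.vstack([a,b]),0.78)
for n,d in(('top',db),('scene',da)):
    C=cloud(n,d)
    for t in['grinder','stop_post','barrel','lock_ring','key','garlic','lemon','spice_jar']:
        for r in spotter.regions_of(n,t)[:3]:
            p=C[r['pixels']&(d>0)]
            print(n,t,round(r['conf'],2),np.round(r['extent']),np.round(np.median(p,0)) if len(p) else'',np.round(p.max(0)) if len(p) else '')
print(readout.sense(), ctrl.hold_point_z, cams.camera_info('top'))
E
```

```text
pics
top grinder 0.81 [200. 187.  51.  37.] [545. 264.  67.] [610. 363. 121.]
top stop_post 0.38 [180. 177.  13.   9.] [558. 337.  65.] [583. 370. 121.]
top barrel 0.74 [202. 182.  20.  21.] [553. 268.  98.] [582. 297. 107.]
top lock_ring 0.66 [204. 181.  20.  23.] [548. 273.  98.] [608. 314. 104.]
top lock_ring 0.47 [201. 188.  52.  37.] [544. 264.  67.] [614. 357. 118.]
top key 0.77 [331. 225.  22.  51.] [476. -96.  28.] [550. -67.  40.]
top key 0.74 [380. 234.   8.  39.] [ 464. -254.   18.] [ 517. -247.   28.]
top garlic 0.86 [250. 251.  12.  20.] [374. 115.  39.] [400. 140.  57.]
top garlic 0.31 [330. 226.  22.  56.] [477. -96.  28.] [550. -67.  40.]
top lemon 0.71 [205. 182.  22.  21.] [553. 269.  98.] [608. 317. 107.]
top lemon 0.69 [300. 151.  19.  20.] [687.  13.  47.] [729.  38.  59.]
top spice_jar 0.89 [142. 193.  26.  22.] [499. 435. 102.] [524. 488. 111.]
scene grinder 0.87 [207. 234.  45.  36.] [539. 287.  57.] [639. 351. 121.]
scene stop_post 0.55 [206. 236.  45.  37.] [540. 287.  57.] [612. 352. 121.]
scene barrel 0.7 [207. 224.  24.  18.] [553. 272.  99.] [652. 300. 1
[... 712 characters left out ...]
0063661,  0.00076192,  0.00019973,
        0.00056005]), 'tau': array([-1.42611720e-03, -4.12152457e+01, -2.59904623e+01, -2.13143803e-04,
        3.65883770e-04, -5.05772721e-05]), 'eef_pos': array([ 156.04207216, -501.27928595,  231.29898072]), 'ee_rot': array([-9.21001079e-07,  9.88636131e-01,  1.50328311e-01,  4.86054150e-06]), 'force': array([-0.34487712, -1.09794987,  1.20722766]), 'wrist_torque': array([ 0.00130656,  0.02894212, -0.03981938]), 'grip_width': 0.9978075779790349} 18.700000000000003 {'vfov': 56.65792681584488, 'cx': 256.6645528971981, 'cy': 193.5625722381819, 'rvec': array([ 2.21006551, -1.98949318,  0.21939028]), 'tvec': array([ 61.51413765, 545.19791003, 953.54831991])}
```

View pics/both.png

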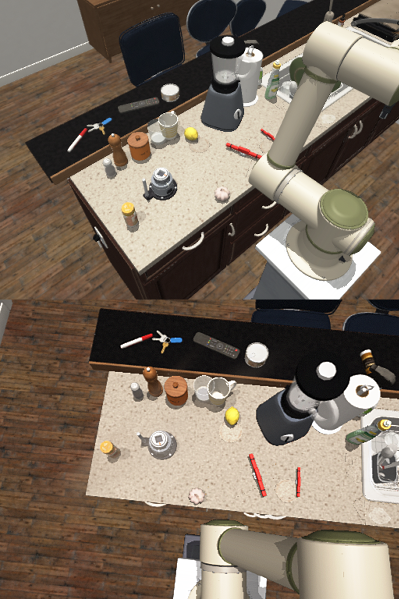

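```bash
python3 - <<'E'
from h import *
z=np.load('c0.npz'); k=K('top'); C=cloud('top',z['db'],k)
img=z['b'].astype(int)
save('crop.png',z['b'],5,(130,140,290,260))
red=(img[...,0]>90)&(img[...,0]>2*img[...,1])&(img[...,0]>2*img[...,2])
n,l,s,c=cv2.connectedComponentsWithStats(red.astype(np.uint8))
for i in range(1,n):
    if s[i,4]>30:
        p=C[(l==i)&(z['db']>0)]; q=p[p[:,2]>12]
        if len(q)<10: continue
        r=cv2.minAreaRect(q[:,:2].astype(np.float32)); print(s[i],np.round(np.median(q,0)),r, q[:,2].max())
E
```

```text
[181  44  15   9  68] [980. 381.  58.] ((982.7213134765625, 378.99615478515625), (18.51913070678711, 50.1252326965332), 39.965293884277344) 63.59296473559683
[320 198  22  55 300] [ 472. -101.   28.] ((475.1187744140625, -100.8992919921875), (161.45452880859375, 14.834173202514648), 22.326744079589844) 39.565658720257424
[380 215   5  38 141] [ 469. -255.   19.] ((466.21783447265625, -255.42172241210938), (108.09705352783203, 9.520207405090332), 0.21710838377475739) 27.507981241643694
```

Red key candidates in the top image are the 161 mm bar at pixel (331,225) and the 108 mm bar at (380,234). The first fits the 164 mm description. I'll confirm it in an enlarged crop together with the grinder.

```bash
python3 - <<'E'
from h import *
z=np.load('c0.npz'); b=z['b']
a=cv2.resize(b[150:225,160:245],None,fx=7,fy=7,interpolation=cv2.INTER_CUBIC)[:525]
c=cv2.resize(b[190:265,310:395],None,fx=2.4,fy=7*.343,interpolation=cv2.INTER_CUBIC)
o=np.zeros((525,800,3),np.uint8); o[:,:595]=a; o[:c.shape[0],596:596+c.shape[1]]=c[:,:204]
save('crop.png',o)
k=K('top');C=cloud('top',z['db'],k)
# ring/barrel top points, post top
P=C[150:225,160:245].reshape(-1,3); P=P[z['db'][150:225,160:245].ravel()>0]
for lo,hi in((99,109),(112,125),(64,75)):
    q=P[(P[:,2]>lo)&(P[:,2]<hi)&(np.hypot(P[:,0]-550,P[:,1]-275)<110)]
    (cx,cy),r=cv2.minEnclosingCircle(q[:,:2].astype(np.float32)); print(lo,len(q),q.mean(0).round(1),cx,cy,r)
E
```

```text
99 185 [553.7 271.7 101.7] 552.2763061523438 290.8822326660156 50.24141311645508
112 17 [559.6 339.2 116.1] 560.7198486328125 339.0445861816406 6.118468761444092
64 243 [544.4 262.9  69.2] 554.7767333984375 285.2027893066406 57.08899688720703
```

View pics/crop.png

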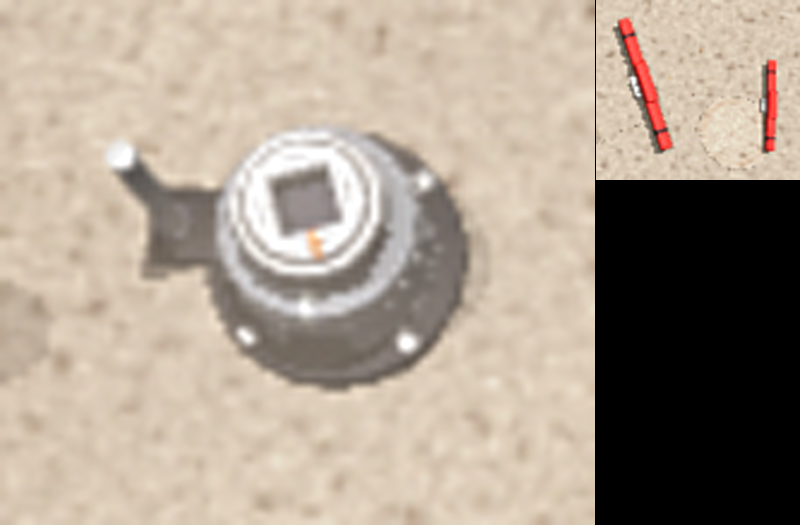

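The crop shows the larger key with its hub and a white label, and the smaller look-alike beside it. The larger one at (331,225) is meant. In the crop the stop post is on the left (grinder +y), the white mark is at the bottom (-x), and the orange pointer is counter-clockwise of the mark.

```bash
cat >> h.py <<'E'
from scipy.spatial.transform import Rotation as Ro
def go(x,y,z,jaw=None):
    "shift in tool axes (cm) + twist(deg) to TCP world target, jaw=direction deg of tool y"
    s=readout.sense(); w,a,b,c=s['ee_rot']; M=Ro.from_quat([a,b,c,w]).as_matrix()
    d=M.T@(np.array([x,y,z])-s['eef_pos'])/10; j=np.degrees(np.arctan2(M[1,1],M[0,1]))
    print('shift',d.round(2),'twist',None if jaw is None else round(j-jaw,1),'jaw',round(j,1),'tcp',s['eef_pos'].round(1),'F',s['force'].round(1),'T',s['wrist_torque'].round(2),'g',round(s['grip_width'],3),'t',round(s['time_s'],1),'tilt',M[:2,2].round(3))
E
python3 -c "
from h import *
go(475,-101,170,-68)"
```

```text
shift [ 42.35 -28.74   6.13] twist -4.7 jaw -72.7 tcp [ 156.  -501.3  231.3] F [-0.3 -1.1  1.2] T [ 0.    0.03 -0.04] g 0.998 t 0.9 tilt [0. 0.]
```

step_arm(plan="20 -14 0 0 100;42.3 -28.7 0 -4.7 100;42.3 -28.7 0 -4.7 100;42.3 -28.7 0 -4.7 100;42.3 -28.7 0 -4.7 100;42.3 -28.7 0 -4.7 100;42.3 -28.7 0 -4.7 100;42.3 -28.7 3 -4.7 100;42.3 -28.7 6 -4.7 100;42.3 -28.7 6 -4.7 100")

```text
time_s: 1.9
eef_pos: [462.7, -116.2, 180.6]
ee_rot: [0.001, 0.982, 0.191, 0.001]
force: [0.7, -1.0, 0.5]
grip_width: 1.001
```

step_arm(plan="0 0 0 0 100;0 0 0 0 100")

```text
time_s: 2.1
eef_pos: [461.6, -117.3, 180.6]
ee_rot: [-0.0, 0.981, 0.192, -0.0]
force: [-1.5, 1.5, 0.9]
grip_width: 1.002
```

```bash
python3 - <<'E'
from h import *
go(475,-101,170,-68)
k=K('wrist'); a,d=cams.capture('wrist'); save('w1.png',a); C=cloud('wrist',d,k); im=a.astype(int)
red=(im[...,0]>90)&(im[...,0]>2*im[...,1])&(im[...,0]>2*im[...,2])&(d>0)
n,l,s,c=cv2.connectedComponentsWithStats(red.astype(np.uint8))
for i in range(1,n):
    if s[i,4]>100:
        q=C[l==i]; q=q[q[:,2]>12]; print(s[i],cv2.minAreaRect(q[:,:2].astype(np.float32)),np.percentile(q[:,2],[5,50,95]))
        h=q[q[:,2]>32]
        if len(h): print('hub',cv2.minAreaRect(h[:,:2].astype(np.float32)),np.median(h,0))
E
```

```text
shift [ 1.85 -1.01  1.05] twist 0.1 jaw -67.9 tcp [ 461.6 -117.3  180.6] F [-1.5  1.5  0.9] T [-0.01  0.04 -0.07] g 1.002 t 2.1 tilt [-0.001  0.   ]
[241  64  15  23 313] ((541.10302734375, -74.40103912353516), (19.371952056884766, 13.251395225524902), 21.934837341308594) [26.81263908 28.24807511 29.62323877]
[ 242   90   15  116 1521] ((475.0937194824219, -101.4286117553711), (116.2465591430664, 13.717071533203125), 22.614152908325195) [26.99956288 29.12670927 37.05398515]
hub ((475.45660400390625, -101.0731201171875), (49.444786071777344, 13.006168365478516), 21.91583824157715) [ 476.63765107 -101.13703887   36.15884027]
[357 164  48  76 739] ((463.27923583984375, -221.42770385742188), (88.35836791992188, 105.9842758178711), 17.72475814819336) [17.00596304 19.38581561 24.88340337]
hub ((489.3577880859375, -158.09669494628906), (0.26295650005340576, 1.2915338277816772), 29.153947830200195) [ 489.37036396 -157.95774863  198.64358415]
[244 210  13  15 180] ((408.6938781738281, -129.02767944335938), (17.42517852783203, 12.90196418762207), 21.255733489990234) [26.8903502  28.10839913 29.29444873]
```

View pics/w1.png

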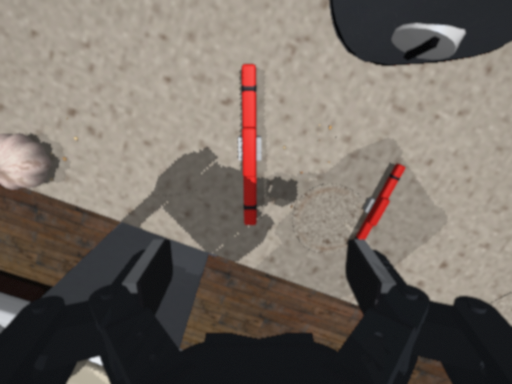

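The wrist view shows the larger key upright at (250,145) with its hub and plug centred, and the small one at (380,200). Key centre is (475.3, -101.2) with the bar at 22°.

```bash
python3 -c "
from h import *
go(475.3,-101.2,17,-68)"
```

```text
shift [ 1.92 -1.07 16.41] twist 0.0 jaw -68.0 tcp [ 461.5 -118.2  181.1] F [-0.3  0.7 -0.1] T [-0.03  0.03 -0.02] g 1.0 t 2.1 tilt [ 0. -0.]
```

step_arm(plan="1.9 -1.1 4 0 100;1.9 -1.1 8 0 60;1.9 -1.1 11 0 60;1.9 -1.1 13 0 60;1.9 -1.1 13 0 60")

```text
time_s: 2.65
eef_pos: [473.7, -101.5, 49.5]
ee_rot: [-0.001, 0.982, 0.19, -0.001]
force: [-0.3, 0.2, 0.3]
grip_width: 0.602
```

```bash
python3 -c "
from h import *
go(475.3,-101.2,17,-68)"
```

```text
shift [0.17 0.04 3.25] twist -0.1 jaw -68.1 tcp [ 473.7 -101.5   49.5] F [-0.3  0.2  0.3] T [ 0.01 -0.01 -0.02] g 0.602 t 2.6 tilt [-0.003  0.001]
```

step_arm(plan="0.1 0 2 0 60;0.1 0 3.2 0 60;0.1 0 3.2 0 40;0.1 0 3.2 0 0;0.1 0 3.2 0 0;0.1 0 3.2 0 0;0.1 0 3.2 0 0;0.1 0 3.2 0 0;0.1 0 3.2 0 0", grip_force=80)

```text
time_s: 3.55
eef_pos: [476.5, -100.6, 20.1]
ee_rot: [0.001, 0.982, 0.191, 0.001]
force: [-1.7, -0.8, 6.0]
grip_width: 0.136
```

```bash
python3 -c "
from h import *
go(475.3,-101.2,17,-68)"
```

```text
shift [-0.13  0.01  0.31] twist 0.0 jaw -68.0 tcp [ 476.5 -100.6   20.1] F [-1.7 -0.8  6. ] T [-0.1   0.32  0.01] g 0.136 t 3.5 tilt [ 0.002 -0.001]
```

step_arm(plan="0 0 -3 0 0;0 0 -6 0 0;0 0 -10 0 0;0 0 -14 0 0;0 0 -18 0 0;0 0 -22 0 0;0 0 -23 0 0;0 0 -23 0 0")

```text
time_s: 4.35
eef_pos: [476.2, -100.3, 250.0]
ee_rot: [0.001, 0.982, 0.191, 0.001]
force: [-0.6, 0.2, -1.8]
grip_width: 0.14
```

```bash
python3 -c "
from h import *
go(585,185,250,25)"
```

```text
shift [ 20.77 -22.38  -0.  ] twist -93.0 jaw -68.0 tcp [ 476.2 -100.3  250. ] F [-0.6  0.2 -1.8] T [-0.04  0.07 -0.04] g 0.14 t 4.3 tilt [ 0.003 -0.001]
```

step_arm(plan="2 -2 0 -8 0;4 -4 0 -16 0;7 -7 0 -24 0;10 -11 0 -32 0;13 -14 0 -40 0;16 -17 0 -48 0;19 -20 0 -56 0;20.8 -22.4 0 -64 0;20.8 -22.4 0 -72 0;20.8 -22.4 0 -80 0")

```text
time_s: 5.35
eef_pos: [584.3, 186.3, 245.8]
ee_rot: [-0.002, 0.626, 0.779, -0.002]
force: [0.5, -0.2, -1.0]
grip_width: 0.138
```

step_arm(plan="0 0 0 -8 0;0 0 0 -13 0;0 0 0 -13 0;0 0 0 -13 0;0 0 0 -13 0")

```text
time_s: 5.85
eef_pos: [584.7, 185.3, 248.0]
ee_rot: [-0.0, 0.538, 0.843, -0.0]
force: [-0.7, -0.7, -0.7]
grip_width: 0.14
```

```bash
python3 - <<'E'
from h import *
go(585,185,250,25)
k=K('wrist'); a,d=cams.capture('wrist'); np.savez('w2.npz',a=a,d=d,k=np.array(k,dtype=object),allow_pickle=True); save('w2.png',a,1.5)
print(readout.sense()['joints'].round(2))
E
```

```text
shift [-0.04  0.01 -0.2 ] twist -0.1 jaw 24.9 tcp [584.7 185.3 248. ] F [-0.7 -0.7 -0.7] T [-0.04  0.01 -0.  ] g 0.14 t 5.8 tilt [-0.001 -0.   ]
[ 0.12  0.5   1.18 -0.    1.46 -0.32]
```

View pics/w2.png

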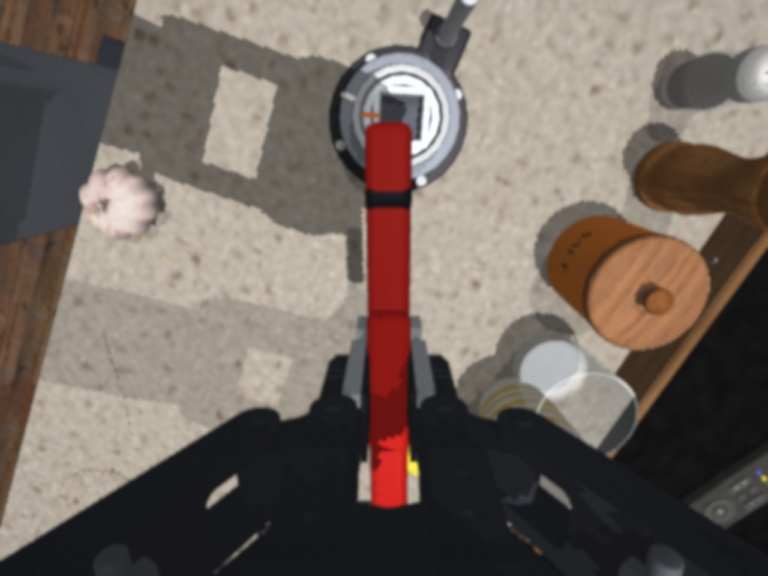

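The held key is straight in the jaws, but its arm overlaps the socket at (405,113). I'll step aside for a clear view.

step_arm(plan="-1.5 -3 0 0 0;-3 -6 0 0 0;-3 -6 0 0 0;-3 -6 0 0 0;-3 -6 0 0 0")

```text
time_s: 6.4
eef_pos: [543.6, 133.3, 248.8]
ee_rot: [0.0, 0.537, 0.843, 0.0]
force: [-0.4, 0.0, -1.4]
grip_width: 0.139
```

```bash
python3 - <<'E'
from h import *
k=K('wrist'); s=readout.sense(); a,d=cams.capture('wrist'); C=cloud('wrist',d,k)
import pickle; pickle.dump((a,d,k,s),open('w3.pkl','wb'))
g=cv2.cvtColor(a,cv2.COLOR_RGB2GRAY)
ok=d>0
m=ok&(C[...,2]>94)&(C[...,2]<110)&(np.hypot(C[...,0]-553,C[...,1]-269)<45)
v,u=np.nonzero(m); x0,x1,y0,y1=u.min()-40,u.max()+50,max(0,v.min()-60),v.max()+30
print('crop',x0,y0,x1,y1)
f=cv2.fitEllipse
q=C[m]; (cx,cy),r=cv2.minEnclosingCircle(q[:,:2].astype(np.float32)); print('ring',cx,cy,r,q.mean(0))
w=ok&(C[...,2]>104)&(C[...,2]<125)&(np.hypot(C[...,0]-560,C[...,1]-339)<20); print('post',C[w].mean(0),w.sum())
S=600/(x1-x0)
save('w3.png',a,min(S,600/(y1-y0)),(x0,y0,x1,y1)); print('scale',min(S,600/(y1-y0)))
E
```

```text
crop 259 0 417 108
ring 553.4713745117188 268.4111633300781 30.80837631225586 [552.73834113 268.7163161  101.20325769]
post [nan nan nan] 0
scale 3.7974683544303796<stdin>:11: RuntimeWarning: Mean of empty slice.
  ret = um.true_divide(
```

View pics/w3.png

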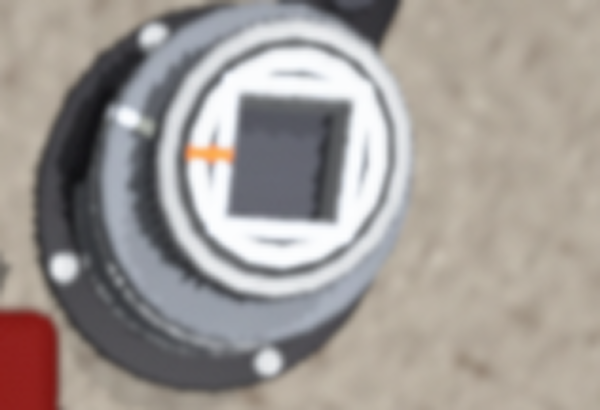

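The crop shows the open socket with corners at about (240,96), (354,100), (346,222) and (228,215). The orange pointer is at (187..233,155) and the white mark at (130,120).

```bash
python3 - <<'E'
from h import *
import pickle; a,d,k,s=pickle.load(open('w3.pkl','rb'))
sc=3.797
P=lambda u,v,z: ray('wrist',259+(u+.5)/sc-.5,(v+.5)/sc-.5,z,k)[:2]
c=np.array([P(*x,103) for x in((240,96),(354,100),(346,222),(228,215))]); print(c.round(1),c.mean(0))
for i in range(4):
    e=c[(i+1)%4]-c[i]; print(np.hypot(*e).round(1),(np.degrees(np.arctan2(e[1],e[0]))%90).round(1))
ctr=c.mean(0)
for n,u,v,z in(('tip',187,153,103),('in',233,157,103),('markO',115,115,70),('markI',150,130,70)):
    p=P(u,v,z)-ctr; print(n,p.round(1),np.hypot(*p).round(1),np.degrees(np.arctan2(p[1],p[0])).round(1)%360)
# ring outer edge by eye in crop: left 158, right 413, top 15, bottom 297
print('ring pts',P(158,150,100),P(413,160,100),P(285,18,100),P(285,297,100))
for n in('barrel','lock_ring'):
    for r in spotter.regions_of('wrist',n)[:2]:
        print(n,r['conf'],np.round(r['extent']))
        q=cv2.findContours(r['pixels'].astype(np.uint8),0,1)[0][0][:,0]; w=np.array([ray('wrist',*x,102,k)[:2] for x in q],np.float32); print(cv2.minEnclosingCircle(w))
# post from top cam
z=np.load('c0.npz'); C=cloud('top',z['db']); q=C[(C[...,2]>110)&(C[...,2]<125)&(np.hypot(C[...,0]-560,C[...,1]-339)<25)]; print('post',q.mean(0))
E
```

```text
[[537.2 274.8]
 [561.2 285.2]
 [572.6 262. ]
 [546.7 251.6]] [554.44790474 268.3990782 ]
26.1 23.2
25.8 26.2
27.9 21.9
25.1 22.2
tip [-22.7  -9.2] 24.4 202.0
in [-12.6  -5.4] 13.7 203.2
markO [-41.   -2.6] 41.1 183.6
markI [-31.3  -1.9] 31.4 183.5
ring pts [525.57310606 257.53381933] [580.70326657 280.92428644] [539.12263579 293.8520027 ] [568.37520937 241.79310937]
barrel 0.74 [331.  42.  70.  72.]
((551.8357543945312, 266.16143798828125), 31.1246337890625)
barrel 0.49 [322. 268.  35.  20.]
((652.235107421875, 65.39686584472656), 20.550914764404297)
lock_ring 0.64 [332.  41.  69.  70.]
((551.8054809570312, 266.3689880371094), 30.9274845123291)
post [559.88251641 339.29511208 115.90932564]
```

```bash
python3 - <<'E'
from h import *
import pickle; a,d,k,s=pickle.load(open('w3.pkl','rb'))
w,x,y,z=s['ee_rot']; M=Ro.from_quat([x,y,z,w]).as_matrix()
im=a.astype(int); red=(im[...,0]>80)&(im[...,0]>2*im[...,1])&(im[...,0]>2*im[...,2])&(d>0)
T=(cloud('wrist',d,k)-s['eef_pos'])@M
q=T[red]; q=q[(abs(q[:,1])<20)&(abs(q[:,0])<100)&(q[:,2]>-40)&(q[:,2]<20)]
b=np.arange(-95,96,5)
for i in range(len(b)-1):
    p=q[(q[:,0]>=b[i])&(q[:,0]<b[i+1])]
    if len(p)>3: print(b[i],len(p),'z',np.percentile(p[:,2],[5,50,95]).round(1),'y',p[:,1].min().round(1),p[:,1].max().round(1),'x',p[:,0].min().round(1),p[:,0].max().round(1))
E
```

```text
-60 13 z [-8.6 -7.6 -5.8] y -7.5 5.6 x -56.6 -55.1
-55 174 z [-9.  -8.1 -6.6] y -7.5 5.6 x -54.9 -50.1
-50 178 z [-9.1 -8.1 -6.6] y -7.4 6.1 x -49.9 -45.0
-45 175 z [-9.1 -8.1 -7.1] y -7.3 5.4 x -45.0 -40.0
-40 168 z [-9.1 -8.2 -6.9] y -7.3 5.4 x -39.9 -35.0
-35 158 z [-9.1 -8.2 -6.5] y -7.8 5.9 x -35.0 -30.4
-30 11 z [-15.5 -15.1 -14.7] y -5.8 3.4 x -25.8 -25.0
-25 183 z [-16.9 -16.  -15. ] y -7.4 5.4 x -24.9 -20.0
-20 204 z [-17.1 -16.1 -15.4] y -6.8 5.3 x -19.9 -15.0
-15 210 z [-17.1 -16.2 -15.2] y -6.8 4.8 x -15.0 -10.0
-10 223 z [-17.3 -16.2 -15.3] y -6.7 5.0 x -10.0 -5.0
-5 210 z [-17.1 -16.2 -15.2] y -6.6 4.6 x -5.0 -0.0
0 225 z [-17.2 -16.2 -15.2] y -6.6 4.6 x 0.0 5.0
5 226 z [-17.1 -16.3 -15.3] y -6.9 4.9 x 5.0 10.0
10 277 z [-17.1 -16.1 -14.4] y -7.5 6.0 x 10.0 15.0
15 271 z [-17.  -16.1 -14.8] y -7.4 5.4 x 15.0 20.0
20 448 z [-16.8 -14.4  -7.4] y -7.3 5.3 x 20.0 25.0
25 241 z [-9.2 -8.1 -7. ] y -7.1 5.1 x 25.0 30.0
30 272 z [-9.2 -8.2 -6.9] y -7.0 5.5 x 30.0 34.9
35 275 z [-9.2 -8.1 -6.9] y -7.0 5.5 x 35.0 40.0
40 281 z [-9.1 -8.  -6.8] y -7.3 5.4 x 40.0 45.0
45 299 z [-9.1 -8.1 -6.9] y -7.3 5.3 x 45.0 50.0
50 304 z [-9.2 -8.1 -6.8] y -7.2 5.2 x 50.0 55.0
55 76 z [-9.4 -8.2 -7.1] y -7.2 5.1 x 55.0 56.6
60 250 z [-9.2 -8.1 -6.6] y -7.6 5.6 x 61.1 65.0
65 358 z [-9.3 -8.2 -6.6] y -7.5 5.5 x 65.0 69.9
70 359 z [-9.1 -8.1 -6.8] y -7.4 5.4 x 70.2 74.9
75 348 z [-9.  -8.  -6.6] y -7.4 5.3 x 75.2 79.8
80 20 z [-8.1 -7.  -6. ] y -5.5 2.6 x 80.2 80.2
```

```bash
python3 -c "
from h import *
go(554.6,269.7,150,22.8)"
```

```text
shift [11.88  6.77  9.86] twist 2.2 jaw 25.0 tcp [543.5 133.4 248.6] F [-0.2  0.5 -1.6] T [ 0.02 -0.04 -0.02] g 0.141 t 6.5 tilt [-0.  0.]
```

step_arm(plan="4 2 0 0 0;8 4 0 2.2 0;11.9 6.8 3 2.2 0;11.9 6.8 6 2.2 0;11.9 6.8 8 2.2 0;11.9 6.8 9.9 2.2 0;11.9 6.8 9.9 2.2 0;11.9 6.8 9.9 2.2 0;11.9 6.8 9.9 2.2 0")

```text
time_s: 7.45
eef_pos: [555.2, 269.7, 151.2]
ee_rot: [0.001, 0.553, 0.833, 0.001]
force: [1.5, 0.5, -0.8]
grip_width: 0.14
```

```bash
python3 - <<'E'
from h import *
go(554.6,269.7,125,22.8)
a,d=cams.capture('wrist'); b,_=cams.capture('top'); s,_=cams.capture('scene')
o=np.zeros((384+300,720,3),np.uint8)
o=np.vstack([np.hstack([cv2.resize(b[160:215,165:250],(400,259)),cv2.resize(s[190:260,160:260],(370,259))]),np.pad(cv2.resize(a[60:320,120:400],(359,333)),((0,0),(0,411),(0,0)))])
save('w4.png',o)
go(554.6,269.7,125,22.8)
E
```

```text
shift [ 0.03 -0.06  2.62] twist -0.0 jaw 22.8 tcp [555.2 269.7 151.2] F [ 1.5  0.5 -0.8] T [-0.03  0.04  0.02] g 0.14 t 7.5 tilt [0.002 0.001]
shift [ 0.03 -0.03  2.58] twist -0.0 jaw 22.8 tcp [554.9 269.5 150.8] F [ 0.1 -0.2 -2.1] T [0.01 0.04 0.02] g 0.139 t 7.6 tilt [0.002 0.   ]
```

View pics/w4.png

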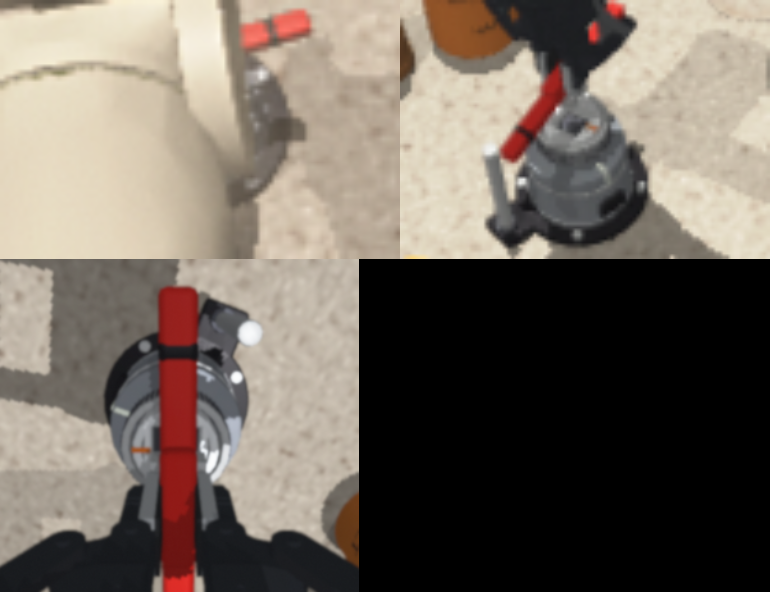

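The views show the key aligned over the socket, with its arm on the counter-clockwise side of the post. I'll descend gently.

step_arm(plan="0 0 1 0 0;0 0 2 0 0;0 0 2.6 0 0;0 0 2.8 0 0;0 0 3.0 0 0;0 0 3.2 0 0;0 0 3.2 0 0;0 0 3.2 0 0")

```text
time_s: 8.4
eef_pos: [554.7, 269.4, 118.0]
ee_rot: [0.0, 0.553, 0.833, 0.0]
force: [-0.0, -0.1, -1.6]
grip_width: 0.141
```

```bash
python3 -c "
from h import *
go(554.6,269.7,109,22.8)"
```

```text
shift [0.03 0.   0.9 ] twist -0.0 jaw 22.8 tcp [554.7 269.4 118. ] F [-0.  -0.1 -1.6] T [-0.02  0.04 -0.06] g 0.141 t 8.4 tilt [0. 0.]
```

No contact force with the plug end 5 mm below the mouth, so it is in the socket.

step_arm(plan="0 0 0.3 0 0;0 0 0.6 0 0;0 0 0.8 0 0;0 0 0.9 0 0;0 0 1.0 0 0;0 0 1.0 0 0;0 0 1.0 0 0")

```text
time_s: 9.1
eef_pos: [554.6, 269.5, 109.0]
ee_rot: [0.0, 0.553, 0.833, 0.0]
force: [-4.5, -1.7, 7.6]
grip_width: 0.135
```

```bash
python3 -c "
from h import *
go(554.6,269.7,109,22.8)"
```

```text
shift [0.02 0.01 0.  ] twist -0.0 jaw 22.8 tcp [554.6 269.5 109. ] F [-4.5 -1.7  7.6] T [-0.3   0.76 -0.02] g 0.135 t 9.1 tilt [0.001 0.   ]
```

step_arm(plan="0 0 0 3 0;0 0 0 6 0;0 0 0 9 0;0 0 0 12 0;0 0 0 14 0;0 0 0 14 0;0 0 0 14 0")

```text
time_s: 9.8
eef_pos: [555.1, 269.4, 109.0]
ee_rot: [0.001, 0.651, 0.759, 0.001]
force: [-1.2, -1.0, 6.0]
grip_width: 0.143
```

```bash
python3 -c "
from h import *
go(554.6,269.7,109,3.5)"
```

```text
shift [ 0.03 -0.04  0.  ] twist 5.3 jaw 8.8 tcp [555.1 269.4 109. ] F [-1.2 -1.   6. ] T [-0.24  0.33 -0.01] g 0.143 t 9.8 tilt [0.002 0.   ]
```

step_arm(plan="0 0 0 1 0;0 0 0 2 0;0 0 0 2 0;0 0 0 2 0")

```text
time_s: 10.2
eef_pos: [555.1, 269.4, 109.0]
ee_rot: [0.001, 0.664, 0.748, 0.001]
force: [-2.4, -1.1, 6.7]
grip_width: 0.14
```

```bash
python3 -c "
from h import *
go(554.6,269.7,109,3.5)"
```

```text
shift [ 0.04 -0.05  0.  ] twist 3.3 jaw 6.8 tcp [555.1 269.4 109. ] F [-2.4 -1.1  6.7] T [-0.21  0.29 -0.1 ] g 0.14 t 10.2 tilt [0.002 0.   ]
```

step_arm(plan="0 0 0 1 0;0 0 0 2 0;0 0 0 2 0;0 0 0 2 0")

```text
time_s: 10.6
eef_pos: [554.9, 269.4, 109.0]
ee_rot: [0.001, 0.677, 0.736, 0.0]
force: [-3.1, -2.1, 5.8]
grip_width: 0.139
```

```bash
python3 -c "
from h import *
go(554.6,269.7,109,3.5)"
```

```text
shift [ 0.03 -0.03  0.  ] twist 1.3 jaw 4.8 tcp [554.9 269.4 109. ] F [-3.1 -2.1  5.8] T [-0.31  0.48  0.48] g 0.139 t 10.6 tilt [ 0.001 -0.   ]
```

step_arm(plan="0 0 0 1 0;0 0 0 1 0;0 0 0 1 0")

```text
time_s: 10.9
eef_pos: [554.3, 269.4, 109.0]
ee_rot: [0.0, 0.683, 0.731, -0.0]
force: [-6.6, -1.6, 8.1]
grip_width: 0.138
```

```bash
python3 - <<'E'
from h import *
go(554.6,269.7,109,3.5)
a,d=cams.capture('wrist'); save('w5.png',a,2.2,(100,20,400,290))
import pickle; k=K('wrist'); s=readout.sense(); pickle.dump((a,d,k,s),open('w5.pkl','wb'))
E
```

```text
shift [0.03 0.03 0.  ] twist 0.4 jaw 3.9 tcp [554.3 269.4 109. ] F [-6.6 -1.6  8.1] T [-0.32  0.98  0.75] g 0.138 t 10.9 tilt [-0.    -0.001]
```

View pics/w5.png

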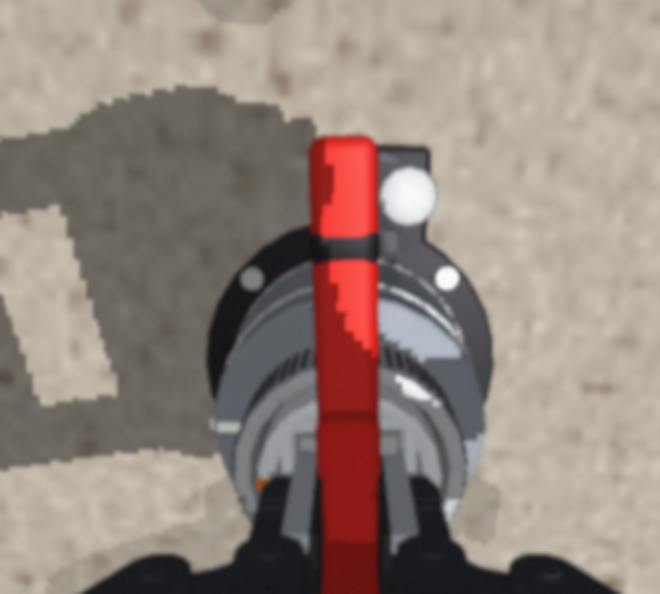

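The arm (red, its edge at x≈378) bears on the white-topped post at (408,195), and the moment is rising. The key is seated at the stop, so I'll release it and rise.

step_arm(plan="0 0 0 0 40;0 0 0 0 80;0 0 0 0 100;0 0 0 0 100;0 0 0 0 100;0 0 -2 0 100;0 0 -5 0 100;0 0 -8 0 100;0 0 -9 0 100;0 0 -9 0 100")

```text
time_s: 11.95
eef_pos: [555.0, 269.6, 198.8]
ee_rot: [0.001, 0.683, 0.73, 0.001]
force: [-0.7, -0.8, -0.5]
grip_width: 0.998
```

```bash
python3 - <<'E'
from h import *
go(554.6,269.7,109,3.5)
k=K('wrist'); s=readout.sense(); a,d=cams.capture('wrist'); save('w6.png',a,2.2,(100,20,400,290))
import pickle;pickle.dump((a,d,k,s),open('w6.pkl','wb'))
w,x,y,z=s['ee_rot']; M=Ro.from_quat([x,y,z,w]).as_matrix()
C=cloud('wrist',d,k); im=a.astype(int); red=(im[...,0]>70)&(im[...,0]>2*im[...,1])&(im[...,0]>2*im[...,2])&(d>0)
q=C[red]; q=q[(np.hypot(q[:,0]-554,q[:,1]-269)<95)&(q[:,2]>105)]
print(cv2.minAreaRect(q[:,:2].astype(np.float32)))
h=q[q[:,2]>121]; print('hub',len(h),cv2.minAreaRect(h[:,:2].astype(np.float32)),np.median(h[:,2]),'arm z',np.median(q[q[:,2]<121][:,2]))
E
```

```text
shift [ 0.01 -0.06  8.98] twist 0.3 jaw 3.8 tcp [555.  269.6 198.8] F [-0.7 -0.8 -0.5] T [-0.01 -0.01 -0.01] g 0.998 t 11.9 tilt [0.002 0.001]
((553.6778564453125, 268.36993408203125), (13.763168334960938, 161.5397186279297), 5.160293102264404)
hub 985 ((553.3001098632812, 268.7296447753906), (12.383296012878418, 49.33293914794922), 4.124027729034424) 125.12301752494669 arm z 117.12682523754833
```

View pics/w6.png

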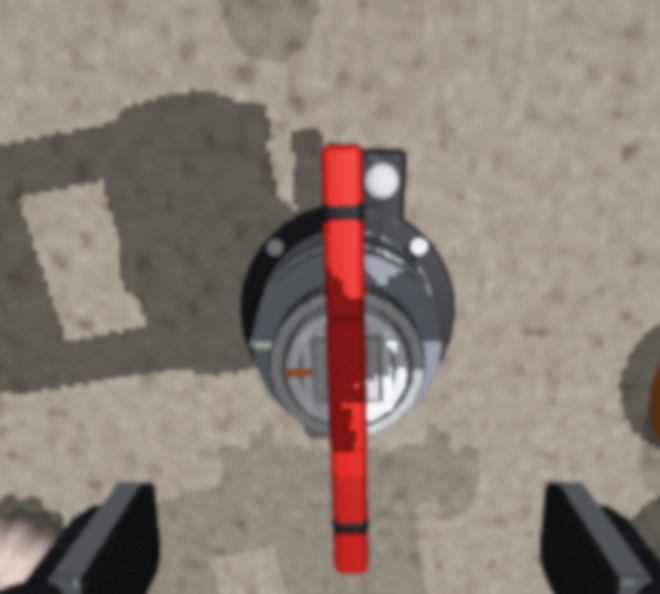

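The key is home: hub top is 125.1 mm against the expected 125. The image shows the bar beside the post at (380,180) and the pointer at (298,372) close to the mark at (260,345). Next is the ring: jaw start at +45°, which leaves about 80° of clockwise stroke clear of the key.

```bash
python3 -c "
from h import *
go(554.8,268.6,160,45)"
```

```text
shift [-0.08  0.03  3.72] twist -41.2 jaw 3.8 tcp [554.5 269.4 197.2] F [ 0.2  0.5 -0. ] T [-0.02  0.01 -0.03] g 1.002 t 12.0 tilt [-0. -0.]
```

step_arm(plan="0 0 0 -8 100;-0.1 0 0 -16 100;-0.1 0 0 -24 100;-0.1 0 0 -32 100;-0.1 0 0 -41 100;-0.1 0 2 -41 100;-0.1 0 4 -41 100;-0.1 0 4 -41 100;-0.1 0 4 -41 100")

```text
time_s: 12.9
eef_pos: [554.3, 268.3, 157.1]
ee_rot: [-0.001, 0.384, 0.923, -0.001]
force: [0.0, 0.0, -0.4]
grip_width: 0.997
```

```bash
python3 -c "
from h import *
go(554.8,268.6,75,45)"
```

```text
shift [-0.02  0.06  8.2 ] twist -0.2 jaw 44.8 tcp [554.3 268.3 157.1] F [ 0.   0.  -0.4] T [-0.   -0.05  0.01] g 0.997 t 12.9 tilt [-0.002 -0.   ]
```

step_arm(plan="0 0.1 2 0 100;0 0.1 4 0 100;0 0.1 6 0 100;0 0.1 7.5 0 100;0 0.1 8.2 0 100;0 0.1 8.2 0 100;0 0.1 8.2 0 100")

```text
time_s: 13.6
eef_pos: [555.9, 269.3, 76.9]
ee_rot: [0.001, 0.384, 0.923, 0.0]
force: [0.4, -0.5, 0.0]
grip_width: 1.003
```

```bash
python3 -c "
from h import *
go(554.8,268.6,75,45)"
```

```text
shift [ 0.03 -0.13  0.19] twist -0.2 jaw 44.8 tcp [555.9 269.3  76.9] F [ 0.4 -0.5  0. ] T [ 0.05 -0.03  0.  ] g 1.003 t 13.6 tilt [0.002 0.   ]
```

Now close on the ring.

step_arm(plan="0 -0.1 0.1 0 80;0 -0.1 0.1 0 72;0 -0.1 0.1 0 60;0 -0.1 0.1 0 50;0 -0.1 0.1 0 50;0 -0.1 0.1 0 50", grip_force=60)

```text
time_s: 14.2
eef_pos: [554.6, 268.3, 75.8]
ee_rot: [0.0, 0.384, 0.923, -0.0]
force: [-3.1, -2.6, 6.1]
grip_width: 0.669
```

```bash
python3 - <<'E'
from h import *
go(554.8,268.6,75,45)
a,d=cams.capture('scene'); w,_=cams.capture('wrist')
o=np.vstack([cv2.resize(a[190:265,160:260],(440,330)),cv2.resize(w[80:300,100:400],(440,322))])
save('w7.png',o,.9)
E
```

```text
shift [0.01 0.04 0.08] twist -0.2 jaw 44.8 tcp [554.6 268.3  75.8] F [-3.1 -2.6  6.1] T [-0.36  0.55  0.04] g 0.669 t 14.2 tilt [ 0. -0.]
```

View pics/w7.png

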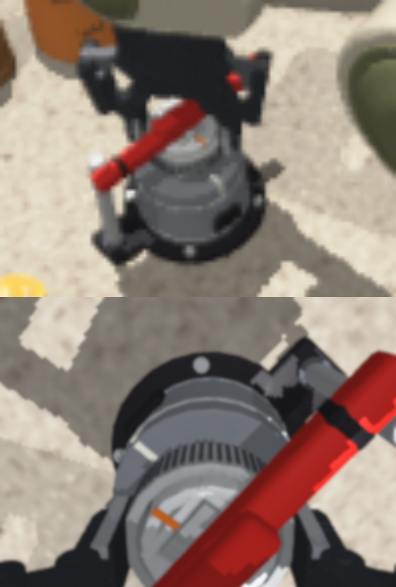

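Both fingers hold the ring (opening 57 mm, similar under-reading to that on the key) clear of the key's arms. I'll turn clockwise.

step_arm(plan="0 0 0 2 50;0 0 0 5 50;0 0 0 8 50;0 0 0 11 50;0 0 0 14 50;0 0 0 17 50;0 0 0 18 50;0 0 0 18 50")

```text
time_s: 15.1
eef_pos: [554.5, 268.2, 75.8]
ee_rot: [0.0, 0.524, 0.852, -0.0]
force: [-4.2, -3.2, 6.3]
grip_width: 0.668
```

```bash
python3 -c "
from h import *
go(554.8,268.6,75,45)"
```

```text
shift [0.02 0.05 0.08] twist -18.2 jaw 26.8 tcp [554.5 268.2  75.8] F [-4.2 -3.2  6.3] T [-0.43  0.71  0.02] g 0.668 t 15.1 tilt [-0.    -0.001]
```

step_arm(plan="0 0 0 1 50;0 0 0 2 50;0 0 0 3 50;0 0 0 4 50;0 0 0 4 50")

```text
time_s: 15.6
eef_pos: [554.5, 268.2, 75.8]
ee_rot: [0.0, 0.554, 0.833, -0.0]
force: [-3.8, -2.8, 6.2]
grip_width: 0.667
```

```bash
cat > q.py <<'E'
from h import *
s=readout.sense(); w,x,y,z=s['ee_rot']; M=Ro.from_quat([x,y,z,w]).as_matrix()
print('jaw',np.degrees(np.arctan2(M[1,1],M[0,1])).round(2),'Tz',s['wrist_torque'].round(3),'F',s['force'].round(1),'tau6',s['tau'][5].round(3),'t',s['time_s'],s['eef_pos'].round(1))
E
python3 q.py
```

```text
jaw 22.78 Tz [-0.467  0.658  0.012] F [-3.8 -2.8  6.2] tau6 0.152 t 15.6 [554.5 268.2  75.8]
```

step_arm(plan="0 0 0 1 50;0 0 0 1.5 50;0 0 0 1.5 50")

```text
time_s: 15.9
eef_pos: [554.5, 268.2, 75.8]
ee_rot: [0.0, 0.564, 0.826, -0.0]
force: [-3.9, -4.1, 7.3]
grip_width: 0.67
```

```bash
python3 q.py
```

```text
jaw 21.29 Tz [-0.446  0.753  0.048] F [-3.9 -4.1  7.3] tau6 0.082 t 15.9 [554.5 268.2  75.8]
```

step_arm(plan="0 0 0 1 50;0 0 0 1.5 50;0 0 0 1.5 50")

```text
time_s: 16.2
eef_pos: [554.5, 268.2, 75.8]
ee_rot: [0.0, 0.575, 0.818, -0.0]
force: [-4.8, -3.2, 6.6]
grip_width: 0.668
```

```bash
python3 q.py
```

```text
jaw 19.79 Tz [-0.445  0.667  0.011] F [-4.8 -3.2  6.6] tau6 0.081 t 16.2 [554.5 268.2  75.8]
```

step_arm(plan="0 0 0 1 50;0 0 0 2 50;0 0 0 2 50")

```text
time_s: 16.5
eef_pos: [554.4, 268.2, 75.8]
ee_rot: [0.0, 0.589, 0.808, -0.0]
force: [-3.3, -3.9, 6.1]
grip_width: 0.667
```

```bash
python3 q.py
```

```text
jaw 17.78 Tz [-0.527  0.682  0.044] F [-3.3 -3.9  6.1] tau6 0.139 t 16.5 [554.4 268.2  75.8]
```

step_arm(plan="0 0 0 1 50;0 0 0 2 50;0 0 0 2 50")

```text
time_s: 16.8
eef_pos: [554.4, 268.2, 75.8]
ee_rot: [0.0, 0.603, 0.797, -0.0]
force: [-4.4, -2.7, 7.3]
grip_width: 0.673
```

```bash
python3 q.py
```

```text
jaw 15.78 Tz [-0.458  0.772 -0.045] F [-4.4 -2.7  7.3] tau6 0.136 t 16.8 [554.4 268.2  75.8]
```

step_arm(plan="0 0 0 1 50;0 0 0 2 50;0 0 0 2 50")

```text
time_s: 17.1
eef_pos: [554.4, 268.2, 75.8]
ee_rot: [0.0, 0.617, 0.787, -0.0]
force: [-4.6, -3.2, 6.2]
grip_width: 0.673
```

```bash
python3 q.py
```

```text
jaw 13.78 Tz [-0.521  0.704  0.013] F [-4.6 -3.2  6.2] tau6 0.135 t 17.1 [554.4 268.2  75.8]
```

step_arm(plan="0 0 0 1 50;0 0 0 2 50;0 0 0 2 50")

```text
time_s: 17.4
eef_pos: [554.4, 268.1, 75.8]
ee_rot: [0.0, 0.631, 0.776, -0.0]
force: [-4.0, -2.0, 7.1]
grip_width: 0.67
```

```bash
python3 q.py
```

```text
jaw 11.78 Tz [-0.487  0.781 -0.036] F [-4.  -2.   7.1] tau6 0.135 t 17.4 [554.4 268.1  75.8]
```

step_arm(plan="0 0 0 1 50;0 0 0 2 50;0 0 0 2 50")

```text
time_s: 17.7
eef_pos: [554.4, 268.2, 75.8]
ee_rot: [0.0, 0.644, 0.765, -0.0]
force: [-5.2, -3.4, 6.8]
grip_width: 0.667
```

```bash
python3 q.py
```

```text
jaw 9.78 Tz [-0.482  0.74   0.05 ] F [-5.2 -3.4  6.8] tau6 0.136 t 17.7 [554.4 268.2  75.8]
```

step_arm(plan="0 0 0 1 50;0 0 0 2 50;0 0 0 2 50")

```text
time_s: 18.0
eef_pos: [554.4, 268.1, 75.8]
ee_rot: [0.0, 0.658, 0.753, -0.0]
force: [-4.8, -3.6, 7.0]
grip_width: 0.669
```

```bash
python3 q.py
```

```text
jaw 7.77 Tz [-0.427  0.792  0.036] F [-4.8 -3.6  7. ] tau6 0.136 t 18.0 [554.4 268.1  75.8]
```

step_arm(plan="0 0 0 1 50;0 0 0 2 50;0 0 0 2 50")

```text
time_s: 18.3
eef_pos: [554.4, 268.2, 75.8]
ee_rot: [0.0, 0.671, 0.742, -0.0]
force: [-5.6, -3.0, 7.1]
grip_width: 0.671
```

```bash
python3 q.py
```

```text
jaw 5.78 Tz [-0.479  0.803  0.021] F [-5.6 -3.   7.1] tau6 0.136 t 18.3 [554.4 268.2  75.8]
```

step_arm(plan="0 0 0 1 50;0 0 0 2 50;0 0 0 2 50")

```text
time_s: 18.6
eef_pos: [554.4, 268.2, 75.8]
ee_rot: [0.0, 0.683, 0.73, -0.0]
force: [-4.1, -3.1, 7.6]
grip_width: 0.667
```

```bash
python3 q.py
```

```text
jaw 3.78 Tz [-0.407  0.8   -0.04 ] F [-4.1 -3.1  7.6] tau6 0.136 t 18.6 [554.4 268.2  75.8]
```

step_arm(plan="0 0 0 1 50;0 0 0 2 50;0 0 0 2 50")

```text
time_s: 18.9
eef_pos: [554.4, 268.2, 75.8]
ee_rot: [0.0, 0.696, 0.718, -0.0]
force: [-4.5, -3.6, 6.8]
grip_width: 0.668
```

```bash
python3 q.py
```

```text
jaw 1.78 Tz [-0.471  0.808  0.039] F [-4.5 -3.6  6.8] tau6 0.136 t 18.9 [554.4 268.2  75.8]
```

step_arm(plan="0 0 0 1 50;0 0 0 2 50;0 0 0 2 50")

```text
time_s: 19.2
eef_pos: [554.3, 268.2, 75.8]
ee_rot: [0.0, 0.708, 0.706, -0.0]
force: [-5.4, -3.5, 6.5]
grip_width: 0.671
```

```bash
python3 q.py
```

```text
jaw -0.22 Tz [-0.46   0.848  0.026] F [-5.4 -3.5  6.5] tau6 0.136 t 19.2 [554.3 268.2  75.8]
```

step_arm(plan="0 0 0 1 50;0 0 0 2 50;0 0 0 2 50")

```text
time_s: 19.5
eef_pos: [554.3, 268.1, 75.8]
ee_rot: [0.0, 0.72, 0.694, -0.001]
force: [-4.2, -3.5, 7.0]
grip_width: 0.669
```

```bash
python3 q.py
```

```text
jaw -2.15 Tz [-0.46   0.743  0.53 ] F [-4.2 -3.5  7. ] tau6 0.671 t 19.5 [554.3 268.1  75.8]
```

It bites: moment 0.53 N m. From here I use small steps.

step_arm(plan="0 0 0 0.3 50;0 0 0 0.5 50;0 0 0 0.5 50")

```text
time_s: 19.8
eef_pos: [554.3, 268.1, 75.8]
ee_rot: [0.0, 0.723, 0.691, -0.001]
force: [-5.2, -2.6, 7.8]
grip_width: 0.668
```

```bash
python3 q.py
```

```text
jaw -2.61 Tz [-0.537  0.839  0.724] F [-5.2 -2.6  7.8] tau6 0.743 t 19.8 [554.3 268.1  75.8]
```

step_arm(plan="0 0 0 0.3 50;0 0 0 0.6 50;0 0 0 0.6 50;0 0 0 0.6 50")

```text
time_s: 20.2
eef_pos: [554.3, 268.1, 75.8]
ee_rot: [0.0, 0.726, 0.687, -0.001]
force: [-6.6, -3.0, 7.4]
grip_width: 0.668
```

```bash
python3 q.py
```

```text
jaw -3.17 Tz [-0.502  0.711  0.967] F [-6.6 -3.   7.4] tau6 0.953 t 20.2 [554.3 268.1  75.8]
```

Both the wrist moment (0.97) and the joint-6 torque (0.95) read close to 1.0 N m, so the ring is firmly tight. I'll release and rise.

step_arm(plan="0 0 0 0 80;0 0 0 0 100;0 0 0 0 100;0 0 0 0 100;0 0 -2 0 100;0 0 -5 0 100;0 0 -8 0 100;0 0 -12 0 100;0 0 -12 0 100;0 0 -12 0 100")

```text
time_s: 21.2
eef_pos: [554.8, 268.5, 195.3]
ee_rot: [0.0, 0.727, 0.686, 0.001]
force: [0.5, -0.2, -0.3]
grip_width: 1.0
```

```bash
python3 - <<'E'
from h import *
k=K('wrist'); s=readout.sense(); a,d=cams.capture('wrist'); save('w8.png',a,2.2,(100,20,400,290))
C=cloud('wrist',d,k); im=a.astype(int); red=(im[...,0]>70)&(im[...,0]>2*im[...,1])&(im[...,0]>2*im[...,2])&(d>0)
q=C[red]; q=q[(np.hypot(q[:,0]-554,q[:,1]-269)<95)&(q[:,2]>105)]
print(cv2.minAreaRect(q[:,:2].astype(np.float32)))
h=q[q[:,2]>121]; print('hub',cv2.minAreaRect(h[:,:2].astype(np.float32)),np.median(h[:,2]))
go(554,268,200,0)
import pickle;pickle.dump((a,d,k,s),open('w8.pkl','wb'))
E
```

```text
((553.3692016601562, 268.26910400390625), (13.965102195739746, 162.31356811523438), 4.86440372467041)
hub ((553.6133422851562, 268.54998779296875), (13.151287078857422, 49.63156509399414), 4.9533305168151855) 125.09552954743026
shift [-0.04 -0.03 -0.6 ] twist -3.3 jaw -3.3 tcp [554.4 268.3 194. ] F [ 0.   0.1 -0.4] T [-0.02  0.02 -0.02] g 1.002 t 21.2 tilt [-0.001 -0.   ]
```

View pics/w8.png

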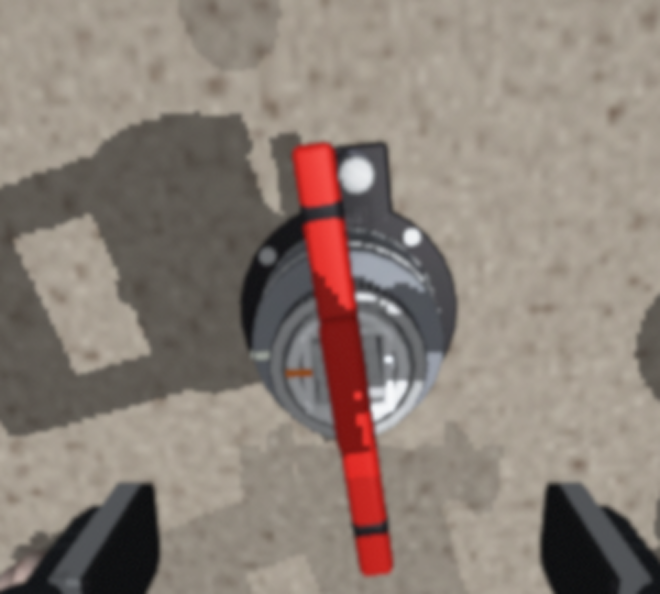

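The key is still home (hub top 125.1) and bears on the post at (357,175). The pointer is at (300,373) and the mark at (261,356). I'll check the barrel angle and the bystanders numerically.

```bash
python3 - <<'E'
from h import *
import pickle; a,d,k,s=pickle.load(open('w8.pkl','rb'))
P=lambda u,v,z: ray('wrist',100+(u+.5)/2.2-.5,20+(v+.5)/2.2-.5,z,k)[:2]
ang=lambda p,c: np.degrees(np.arctan2(*(p-c)[::-1]))%360-180
t,i=P(286,373,103),P(313,373,103); e=t-i; print('pointer dir',np.degrees(np.arctan2(e[1],e[0]))%360-180)
for c in((553.5,268.4),(554.6,268.6)): c=np.array(c); print(ang((t+i)/2,c),'mark',ang((P(252,356,70)+P(270,355,70))/2,c))
b,db=cams.capture('top'); C=cloud('top',db); z=np.load('c0.npz')
df=np.abs(b.astype(int)-z['b']).sum(-1)
for n in('garlic','lemon','spice_jar'):
    for r in spotter.regions_of('top',n)[:2]: print(n,round(r['conf'],2),np.round(r['extent']),np.round(np.median(C[r['pixels']&(db>0)],0)))
# pointer orange mask
im=a.astype(int); m=(im[...,0]>110)&(im[...,0]>1.5*im[...,1])&(im[...,1]>1.3*im[...,2])&(im[...,0]<2.6*im[...,1])
v,u=np.nonzero(m[150:220,200:260]); print(len(u)); 
if len(u)>4:
    w=np.array([ray('wrist',x+200,y+150,103,k)[:2] for x,y in zip(u,v)],np.float32); print(cv2.fitLine(w,2,0,.01,.01).ravel(), w.mean(0))
E
```

```text
pointer dir -3.3137262713521523
1.4274413490785491 mark 3.729103118316914
1.9409019384497697 mark 3.9207367887492524
garlic 0.73 [252. 253.  17.  22.] [374. 114.  38.]
lemon 0.64 [298. 150.  18.  20.] [689.  15.  47.]
spice_jar 0.43 [138. 192.  11.  17.] [497. 451. 106.]
25
[9.9971187e-01 2.4003010e-02 5.3481055e+02 2.6800775e+02] [534.81055 268.00778]
```

```bash
python3 -c "
from h import *
print(workorder.finish_job())"
```

```text
the job is handed in; nothing more can be done
None
```

I handed the job in at about 21 s on the robot's clock. The red key is in the socket with its arm on the stop post, and the lock ring is firmly tight.

- **Key:** I used the larger of the two red keys, pushed it fully home and swung it clockwise until its arm bore on the post. I then let go of it. The last check shows it still home: the hub top reads 125.1 mm against an expected 125, and the arm is against the post.
- **Lock ring:** I turned it about 48° clockwise. It bit late in the turn, and I stopped at about 0.96 N m (wrist moment 0.97, joint-6 torque 0.95), inside the 0.65 to 1.4 range.
- **Barrel:** The pointer reads about 2° (0.04 rad) clockwise past the white mark. That fits the play between key and socket plus the ring's drag, though a reading this small is close to the measuring error.
- **Bystanders:** The garlic and lemon were found within 2 mm of where they started. The spice jar was detected with low confidence (0.43) and read about 16 mm off in y. That reading covers only the part of the jar visible in the top camera. The arm never came near the jar, so I take it as unmoved, but I did not confirm that with a second view.
- **Drag reading:** While the ring turned freely, the wrist moment read about 0 and the joint torque 0.14, against the stated drag of 0.12 N m. The two agreed once the ring was tight.

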